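# Turn the culture bottle and hold the viewing-box flap at its mark

### The arm

A 6-joint arm with a two-finger parallel gripper is mounted at the origin on the work surface. World frame = base frame: x ahead of the robot, y to its left, z up, the work surface at z = 0. Lengths are in m, angles in rad, forces in N, time in s.
With the tool pointing down it reaches from about 0.275 to 0.725 m from the base axis. Payload 5.6 kg.
Tool frame: the origin (TCP) lies midway between the tips of the shut fingers; the grasp point (between the pads) lies 19 mm behind it (ctrl.tcp_to_grasp is the distance from the TCP to the grasp point, in m); z points along the fingers, y is the line along which they close (so a half turn about z gives the same grasp; the last joint's range is limited). The gripper opens to 85 mm and grips with 20 to 120 N. Pads are 22 mm wide; open, the fingers measure 114 mm over their backs; the gripper's body (76 mm by 85 mm) begins 54 mm behind the grasp point. The pads swing forward as they close: fully open they stand 13 mm farther back than shut.
Start: joints at [1.519, 0.255, 0.108, 0, -1.424, -0.285], TCP at [0.182, 0.519, 0.231] pointing down, gripper open.
Joint ranges: [-2.95, 2.95], [-1.21, 1.97], [-1.09, 1.5], [-2.87, 1.71], [-2.94, -0.07], [-3.05, 3.05]. Speed limits (rad/s): [2.57, 2.57, 3.14, 3.14, 3.14, 3.14].

### API

Orientations are given as a unit quaternion [w, x, y, z].
In Python, from station import ctrl gives the robot as it stands.
- The arm moves only by the tool crank_tcp, called as name(argument=value, ...) on one line, values as JSON. Schema: {"type":"object","properties":{"segments":{"type":"string"},"only":{"type":"string"},"quiet":{"type":"boolean"},"lines":{"type":"string"}},"required":["segments"],"additionalProperties":false}. segments is a string of 1 to 10 rows, one to a line, with the numbers parted by commas; each row has 5 numbers: dx, dy, dz in m, then a turn about the tool's z in rad, then the finger opening in m; each row is the pose to reach, as a shift and turn from the pose commanded when the call began, along the tool's axes at that moment; what a row does not reach only later rows make up. A row lasts 1/8 s, in which the tool goes at most 0.0625 m and 0.188 rad, less where a joint would pass 70% of its speed; a pose out of reach is approached as far as the arm can. The fingers move at their own pace and stop on an object; the grip force is fixed at half the most. Time passes only in rows, so rows that do not move let the fingers close. The tool returns the time, the measured TCP pose, the force, the opening and the grip force at its end. only (a regular expression) keeps the lines of the reply that match it, lines (a string "A,B") keeps lines A to B, and quiet returns only ok. Input that does not fit is refused with a message, and nothing moves.
- ctrl.read_state(): the state, without advancing time (a new reading comes with each control period).
- ctrl.camera(name): name is "side" or "top" or "wrist"; returns the picture (400x640x3 uint8, red, green, blue); there is no depth.
- ctrl.camera_params(name): a dict with "fovy" (degrees; the focal length in pixels is half the picture's height over the tangent of half this angle, whatever the lens; pixels are square), "cx", "cy" (the principal point, pixels), "k1" (the pictures are not rectified: a ray, as slopes to the right and down, at radius r is drawn at 1 + k1 r^2 times it, then the intrinsics apply), "origin" and "rotation" of the camera in the world. Camera axes: x right, y up, looking along -z (the intrinsics and any distortion apply to the point x, -y, -z); pixel columns grow to the right and rows downward; lengths in m; the calibration is good to about 2 mm. A picture is of the moment at which its call begins: read the wrist's pose just before it. camera_params takes no time and is no camera call; for the wrist camera it gives the pose at the moment of the call.
- ctrl.hand_in(): hands the job in; it is judged then, once.
Trained networks look in the newest picture that a camera, given by its name, has taken for a name from the list of things; names that differ only in an ending like _2 or _b are one class to them, and where a whole thing is asked for, a point or a joint stands for the part that bears it (a point fixed in the world has none). Each returns a list of dicts, best first, with "p" (0 to 1); they miss things now and then, are a little off and sometimes report something else, mostly with a low value. They report only what shows in the picture. A call takes as long as a camera call. They do not tell look-alikes from the thing itself.
- ctrl.look_for(query, camera): "rect" ([left, top, width, height] in pixels, round what is visible of it).
- ctrl.tip_of(query, camera): "point" ([column, row] in pixels: a listed point, or the origin of a listed thing).
The state is a dict: "clock": time; "q": joint angles; "qvel": joint speeds; "joint_torque": joint torques, N m; "eef_pos": TCP position; "orientation": TCP orientation; "wrist_force": force on the tool from outside, world axes, zero at the start; "wrist_torque": the same for the moment, N m; "finger_gap": finger opening in m; "finger_force": force on a finger pad.
Only numpy, scipy, OpenCV 4.12 (cv2) and the standard library are available. Lean on these libraries where they do the work, as an engineer would, in place of code of your own. Each camera call takes 0.05 s, during which the arm holds its last target. There are 200 camera calls.

### The job

The flat culture bottle in front of the viewing box has been read through its narrow side: turn it a quarter turn so that one of its broad sides stands flat against the box's stop bar, upright, and let go of it. Then lift the box's flap, which has a bar handle, until the flap's pointer lines up with the pin on the quadrant, and finish while still holding it there, with the gripper alone carrying it (it falls shut by itself). Leave the pin as it is set, and do not disturb the other things standing around the box.

Things in the scene. Friction and masses are not known exactly. Their poses are not given: they have to be found in the camera images.
- bottle: loose flat white plastic bottle, upright, about 0.2 kg; body 64 mm along its x by 36 mm along its y by 100 mm high (broad sides square to its y). Round orange cap, 26 mm wide, 110 to 136 mm above the origin, on a 20 mm neck. Origin: centre of its underside, z up. Starts with a narrow side (its +x) roughly facing the stop bar, 5 to 25 mm clear of it
- stop (a point): foot of the middle of the stop bar's face, at table height. Fixed steel bar 120 mm long, 12 thick, 40 high, before the right half of the box's front (seen from the robot). Axes of the box: x into the box, square to the bar's face; y left along the bar; z up. Bottle flat on the bar: its origin at x = -18 mm. The shut flap's edge is 20 mm behind the face, its top 77 mm up
- hinge (a point): middle of the flap's hinge line, which runs along this frame's y; axes as for the stop. Fixed, 74 mm above the table, 150 mm in +x and 85 mm in +y from the stop's point
- flap (a joint): angle of the flap in rad: 0 lying shut on the box, growing as its front (robot-side) edge rises; up to 1.3. It starts shut, turns freely, weighs about 0.4 kg and falls shut when let go
- flap_handle (a point): middle of the handle's round steel grip bar, 10 mm thick, parallel to the hinge, 70 mm free between two posts, 40 mm above the flap's top. Axes turn with the flap (as the hinge's when shut). Flap shut: 105 mm in -x, 60 in +y, 43 in +z from the hinge point. Fingers pointing down can pinch it across x and it turns between them as the flap rises
- flap_pointer (a point): tip of the flat steel pointer on the flap's left side, 132 mm from the hinge line; axes turn with the flap, x towards the hinge line
- mark_pin (a point): inner end of the steel pin, 10 mm thick, marking the wanted angle on the black upright quadrant at the left of the box, 150 mm from the hinge line, just outside the pointer's tip. Its x axis points to the hinge line; lined up when this and the pointer's x are parallel
- mark (a joint): angle of the pin on the quadrant in rad, counted like the flap's angle (lined up when the two are equal); clamped stiffly, set between 0.55 and 0.95
- jar: loose round lidded jar, 76 mm in diameter, 110 mm high, right of the bottle; origin at the centre of its underside; to be left alone
- dish: loose flat round dish, 90 mm in diameter, 16 mm high, in front of the flap's handle; origin at the centre of its underside; to be left alone
- round_bottle: loose round bottle, 66 mm in diameter, 140 mm high, at the right of the box; origin at the centre of its underside; to be left alone
Mind the look-alikes: they are no part of the job. Leave any green or yellow look-alike of the bottle alone.

How it is judged:
By the outcome, as a careful person would: the job done as asked, in the order asked, and still so for the second after the job is handed in, while the arm keeps its last pose, push and grip.
It also fails if it takes over 56 s, if anything falls off the work surface, if the arm or the gripper's body presses on something with over 40 N, if the wrist force passes 120 N, or if a joint passes its speed limit or range.

## Working session

There is one attempt and no reset: what is moved stays moved. The work goes in short steps, Python scripts to look and compute and a tool call to move; the robot and the scene stay as the last step left them, time stands still between calls to the robot, and variables do not carry over. Pictures are saved under pics/ and viewed, at most 10 in all, crops included, and the job is handed in when it is done.

```bash
ls; mkdir -p pics; cat > h.py <<'E'
import numpy as np, cv2
from station import ctrl
def ray(cam,px,P=None):
    P=P or ctrl.camera_params(cam)
    f=200/np.tan(np.radians(P["fovy"])/2)
    d=np.array([(px[0]-P["cx"])/f,(px[1]-P["cy"])/f]); u=d.copy()
    for _ in range(30): u=d/(1+P["k1"]*(u@u))
    R=np.array(P["rotation"]); v=R@np.array([u[0],-u[1],-1]); 
    return np.array(P["origin"]),v/np.linalg.norm(v)
def proj(cam,X,P=None):
    P=P or ctrl.camera_params(cam)
    f=200/np.tan(np.radians(P["fovy"])/2)
    c=np.array(P["rotation"]).T@(np.array(X)-np.array(P["origin"]))
    u=np.array([c[0],-c[1]])/-c[2]; u=u*(1+P["k1"]*(u@u))
    return u*f+[P["cx"],P["cy"]]
def atz(cam,px,z,P=None):
    o,v=ray(cam,px,P); return o+v*(z-o[2])/v[2]
def tri(rays):
    A=np.zeros((3,3));b=np.zeros(3)
    for o,v in rays:
        M=np.eye(3)-np.outer(v,v);A+=M;b+=M@o
    X=np.linalg.solve(A,b)
    return X,[np.linalg.norm((np.eye(3)-np.outer(v,v))@(X-o))*1e3 for o,v in rays]
E
python3 - <<'E'
from h import *
np.set_printoptions(precision=4,suppress=True)
for c in ["top","side","wrist"]:
    im=ctrl.camera(c); cv2.imwrite(f"pics/{c}0.png",im[:,:,::-1])
    P=ctrl.camera_params(c); print(c,P["fovy"],P["cx"],P["cy"],P["k1"],np.array(P["origin"]),np.array(P["rotation"]).tolist())
    for q in ["bottle","stop","hinge","flap_handle","flap_pointer","mark_pin","jar","dish","round_bottle"]:
        print(q,[(np.round(r["point"]).tolist(),round(r["p"],2)) for r in ctrl.tip_of(q,c)][:4])
print(ctrl.read_state())
E
```

```text
pics
top 56.2987219261455 323.7678151943559 204.55259698965068 -0.004145679301057446 [ 0.3657 -0.0166  0.8359] [-0.6979038229667646, -0.06832812185494389, 0.047171563330994294, 0.7113623305074995]
bottle [([445.0, 299.0], 0.94), ([414.0, 210.0], 0.83), ([395.0, 260.0], 0.81), ([461.0, 238.0], 0.69)]
stop [([407.0, 187.0], 0.68)]
hinge [([359.0, 122.0], 0.98)]
flap_handle [([339.0, 166.0], 0.6)]
flap_pointer [([304.0, 194.0], 0.55)]
mark_pin [([294.0, 181.0], 0.45)]
jar [([479.0, 174.0], 0.69), ([414.0, 207.0], 0.38)]
dish [([335.0, 254.0], 0.84)]
round_bottle [([413.0, 210.0], 0.72), ([455.0, 134.0], 0.65)]
side 54.9878950241723 321.708828004065 203.15245856433663 -0.035225995932782306 [ 0.2658 -0.6443  0.6015] [0.8819406265188552, 0.4371419572308911, -0.07351661064903894, -0.16025900437277357]
bottle [([352.0, 292.0], 0.95), ([256.0, 345.0], 0.91), ([294.0, 293.0], 0.7), ([336.0, 341.0], 0.68)]
stop [([368.0, 281.0], 0.66)]
hinge [([407.0, 207.0], 0.89)]
flap_handle [([355.0, 191.0], 0.85), ([426.0, 341.0], 0.16)]
flap_pointer [([319.0, 190.0], 0.64)]
mark_pin [([320.0, 158.0], 0.54
[... 189 characters left out ...]
.4921 0.3741] [-0.5705053044080536, 0.09655165154173048, -0.13553231476462496, 0.804258955735888]
bottle []
stop []
hinge []
flap_handle []
flap_pointer []
mark_pin []
jar []
dish []
round_bottle []
{'clock': 1.5, 'q': array([ 1.5186,  0.2551,  0.1082,  0.    , -1.4238, -0.2846]), 'qvel': array([ 0.0007, -0.0004,  0.0004,  0.0002, -0.0002,  0.001 ]), 'joint_torque': array([ -0.0002, -38.6393,  23.8056,   5.3679,  -0.0008,  -0.    ]), 'eef_pos': array([0.1818, 0.5191, 0.2313]), 'orientation': array([ 0.    ,  0.9858, -0.1676,  0.    ]), 'wrist_force': array([-0.0038,  0.347 , -0.241 ]), 'wrist_torque': array([-0.0789,  0.011 , -0.057 ]), 'finger_force': 0.0, 'finger_gap': 0.08519215886237945}
```

```bash
sed -i 's/^from station.*/from station import ctrl\nfrom scipy.spatial.transform import Rotation\ndef RM(P): return Rotation.from_quat(np.array(P["rotation"])[[1,2,3,0]]).as_matrix()/; s/np.array(P\["rotation"\])\.T/RM(P).T/; s/R=np.array(P\["rotation"\])/R=RM(P)/' h.py
python3 - <<'E'
from h import *
np.set_printoptions(precision=4,suppress=True)
t=dict(bA=(445,299),bB=(414,210),bC=(395,260),bD=(461,238),stop=(407,187),hinge=(359,122),handle=(339,166),ptr=(304,194),pin=(294,181),jar=(479,174),dish=(335,254),rb=(455,134))
s=dict(bA=(256,345),bB=(352,292),bC=(294,293),bD=(336,341),stop=(368,281),hinge=(407,207),handle=(355,191),ptr=(319,190),pin=(320,158),jar=(420,340),dish=(285,243),rb=(456,301))
for k in t:
    X,e=tri([ray("top",t[k]),ray("side",s[k])]); print(k,X,np.round(e,1), atz("top",t[k],0), atz("side",s[k],0))
a=cv2.imread("pics/top0.png");b=cv2.imread("pics/side0.png")
cv2.imwrite("pics/v1.png",cv2.resize(a[80:360,220:540],(800,700))[:600]);cv2.imwrite("pics/v2.png",cv2.resize(b[100:400,180:580],(800,600)))
E
```

```text
bA [ 0.2881 -0.2491  0.0045] [4.2 4.2] [ 0.2918 -0.2508  0.    ] [ 0.2841 -0.2455  0.    ]
bB [ 0.4883 -0.1957 -0.0016] [0.9 0.9] [ 0.4872 -0.1951  0.    ] [ 0.4886 -0.197   0.    ]
bC [ 0.3797 -0.1496 -0.0106] [2.7 2.7] [ 0.3769 -0.1474  0.    ] [ 0.3803 -0.1586  0.    ]
bD [ 0.4191 -0.2918  0.0071] [2.9 2.9] [ 0.4224 -0.2948  0.    ] [ 0.418  -0.2873  0.    ]
stop [ 0.5361 -0.1814 -0.0018] [4.5 4.5] [ 0.5402 -0.1823  0.    ] [ 0.5305 -0.1826  0.    ]
hinge [ 0.6721 -0.0739  0.0716] [2.1 2.1] [ 0.6985 -0.0786  0.    ] [0.7298 0.0034 0.    ]
handle [ 0.5641 -0.0279  0.113 ] [1.6 1.6] [ 0.5932 -0.0292  0.    ] [0.6353 0.1148 0.    ]
ptr [0.511  0.0458 0.0815] [2.4 2.4] [0.5293 0.0521 0.    ] [0.5467 0.154  0.    ]
pin [0.5199 0.058  0.1596] [3.2 3.2] [0.5603 0.0749 0.    ] [0.607  0.3111 0.    ]
jar [ 0.5598 -0.3419  0.0061] [5.4 5.4] [ 0.5666 -0.3463  0.    ] [ 0.557  -0.3383  0.    ]
dish [ 0.3974 -0.0167  0.0038] [5.3 5.3] [ 0.3923 -0.0157  0.    ] [ 0.4034 -0.0135  0.    ]
rb [ 0.6596 -0.2959  0.0108] [0.6 0.6] [ 0.6629 -0.2993  0.    ] [ 0.6675 -0.2895  0.    ]
```

View pics/v1.png

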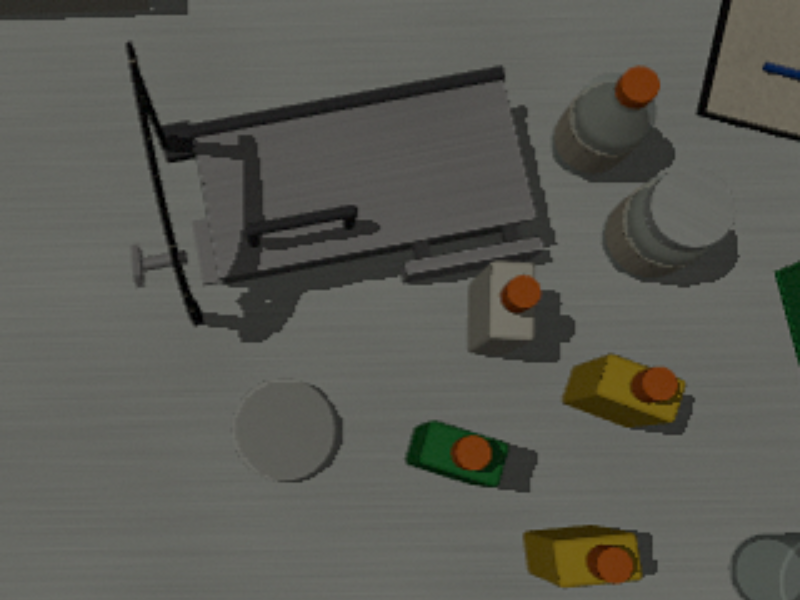

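View pics/v2.png

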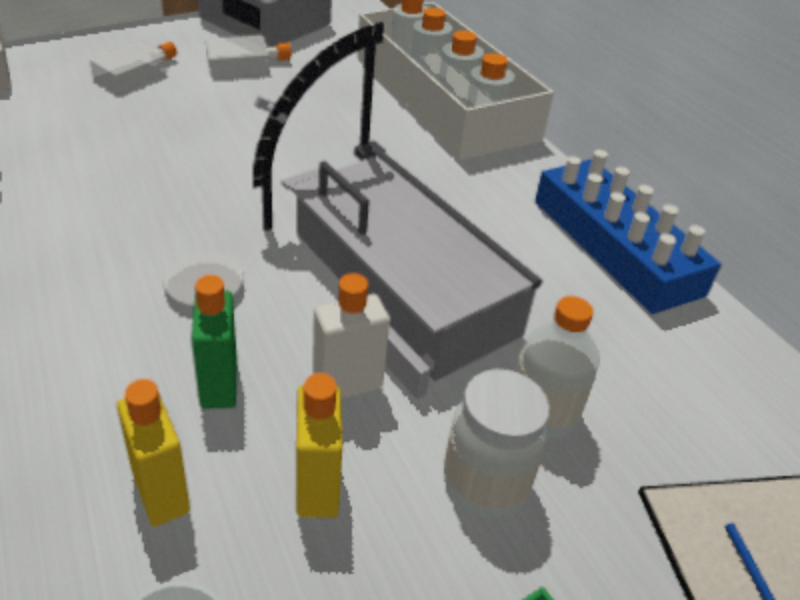

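White bottle: top pixel (414,210), side pixel (352,292). Look-alikes are green at top pixel (395,260) and yellow at (461,238) and (445,299). Round bottle (455,134) and jar (479,174) are other shapes. I choose the white one, which stands in front of the stop bar (407,187), narrow side towards it. The handle is at (339,166) and the pin near (294,181). Next I move the wrist camera over it for a close crop.

crank_tcp(segments="0.04,0.05,-0.05,0.15,0.085\n0.09,0.1,-0.05,0.3,0.085\n0.14,0.16,-0.05,0.45,0.085\n0.18,0.21,-0.05,0.6,0.085\n0.22,0.26,-0.05,0.75,0.085\n0.26,0.31,-0.05,0.9,0.085\n0.3,0.36,-0.05,1.05,0.085\n0.34,0.41,-0.05,1.09,0.085\n0.38,0.46,-0.05,1.09,0.085\n0.41,0.5,-0.05,1.09,0.085")

```text
clock: 2.75
eef_pos: [0.3924, -0.0565, 0.2817]
orientation: [-0.001, 0.756, -0.654, 0.0]
wrist_force: [2.0, 1.5, 0.1]
finger_gap: 0.0848
finger_force: 0.0
```

```bash
python3 - <<'E'
from h import *
np.set_printoptions(precision=4,suppress=True)
st=ctrl.read_state(); P=ctrl.camera_params("wrist"); im=ctrl.camera("wrist"); cv2.imwrite("pics/w1.png",im[:,:,::-1])
import json; json.dump({k:(v.tolist() if hasattr(v,'tolist') else v) for k,v in P.items()},open("w1.json","w"))
print(st["clock"],st["eef_pos"],st["orientation"],st["q"],P["origin"],RM(P)@[0,0,-1])
for n,X in dict(bot=(.488,-.196,.1),stop=(.536,-.18,0.04),handle=(.564,-.028,.117),ptr=(.511,.046,.08),pin=(.52,.058,.16),hinge=(.672,-.074,.074)).items(): print(n,proj("wrist",X,P))
for q in ["bottle","stop","hinge","flap_handle","flap_pointer","mark_pin"]:
    print(q,[(np.round(r["point"],1).tolist(),round(r["p"],2)) for r in ctrl.tip_of(q,"wrist")][:4])
E
```

```text
2.75 [ 0.3924 -0.0565  0.2817] [-0.0006  0.7562 -0.6543  0.0004] [ 0.257  -0.0682 -0.1278 -0.     -1.5097 -0.1128] [ 0.4049 -0.1391  0.4245] [-0.047   0.3237 -0.945 ]
bot [243.6419  12.5551]
stop [212.7417  34.8104]
handle [156.1871 181.1134]
ptr [217.7197 236.1923]
pin [181.6875 281.3732]
hinge [ 72.9892 116.1144]
bottle [([350.6, 86.0], 0.9), ([261.8, 34.1], 0.65), ([429.2, 10.8], 0.58)]
stop [([183.0, 279.6], 0.64), ([218.9, 41.6], 0.59)]
hinge [([73.0, 117.7], 0.72)]
flap_handle []
flap_pointer []
mark_pin [([185.7, 277.7], 0.6)]
```

View pics/w1.png

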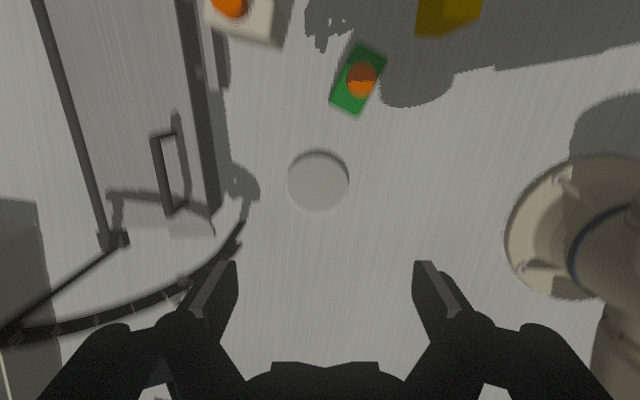

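The close view shows the white bottle with its orange cap at the top edge, about (240,15). The green one is at (355,80), the dish at (318,180) and the handle at (165,170). I move on until the camera has the bottle, bar and handle in view.

crank_tcp(segments="0.05,-0.03,0,0,0.085\n0.1,-0.056,0,0,0.085\n0.1,-0.056,0,0,0.085\n0.1,-0.056,0,0,0.085")

```text
clock: 3.6
eef_pos: [0.462, -0.1439, 0.2813]
orientation: [0.0, 0.757, -0.654, -0.0]
wrist_force: [-1.7, 0.7, 0.4]
finger_gap: 0.085
finger_force: 0.0
```

```bash
cat >> h.py <<'E'
import json
def snap(name):
    st=ctrl.read_state(); P=ctrl.camera_params("wrist"); im=ctrl.camera("wrist"); cv2.imwrite(f"pics/{name}.png",im[:,:,::-1])
    P={k:(v.tolist() if hasattr(v,'tolist') else v) for k,v in P.items()}; json.dump(P,open(name+".json","w"))
    o=st["orientation"]; print(st["clock"],"tcp",np.round(st["eef_pos"],4),"psi",2*np.arctan2(o[2],o[1]),"q6",st["q"][5])
    return P
E
python3 - <<'E'
from h import *
np.set_printoptions(precision=4,suppress=True)
P=snap("w2")
for n,X in dict(bot=(.488,-.196,.1),stop=(.536,-.18,0.04),handle=(.564,-.028,.117),hinge=(.672,-.074,.074)).items(): print(n,proj("wrist",X,P))
for q in ["bottle","stop","hinge","flap_handle","flap_pointer","mark_pin"]:
    print(q,[(np.round(r["point"],1).tolist(),round(r["p"],2)) for r in ctrl.tip_of(q,"wrist")][:4])
E
```

```text
3.6 tcp [ 0.462  -0.1439  0.2813] psi -1.424615078529202 q6 0.12358858387106658
bot [306.9861 121.3555]
stop [268.6929 124.3691]
handle [220.7654 263.1985]
hinge [142.2633 199.7188]
bottle [([374.0, 43.8], 0.94), ([307.7, 116.3], 0.75), ([468.7, 94.9], 0.74), ([388.7, 159.1], 0.68)]
stop [([269.2, 118.2], 0.88)]
hinge [([139.8, 200.7], 0.8)]
flap_handle [([228.5, 265.3], 0.68)]
flap_pointer [([263.7, 299.4], 0.77)]
mark_pin [([248.7, 352.7], 0.45)]
```

View pics/w2.png

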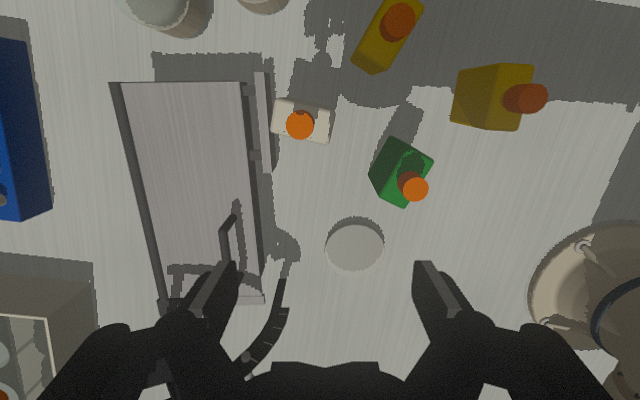

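The wrist view shows the white bottle's cap at (300,125), its top face spanning about (275..335, 97..143), and the bar's strip along (262,75)-(270,170). The handle is at (228,240). I fit the lines and cap numerically.

```bash
python3 - <<'E'
from h import *
np.set_printoptions(precision=4,suppress=True)
P=json.load(open("w2.json"))
def cap(img,c,win):
    h=cv2.cvtColor(img,cv2.COLOR_BGR2HSV); x0,y0,x1,y1=win
    m=cv2.inRange(h,(3,150,90),(20,255,255)); mm=np.zeros_like(m); mm[y0:y1,x0:x1]=m[y0:y1,x0:x1]
    p=cv2.findNonZero(mm)[:,0]; (cx,cy),r=cv2.minEnclosingCircle(p); return np.array([cx,cy]),r,len(p),p.mean(0)
w=cv2.imread("pics/w2.png");t=cv2.imread("pics/top0.png");s=cv2.imread("pics/side0.png")
a=cap(w,0,(280,105,320,145)); b=cap(t,0,(415,185,440,210)); c=cap(s,0,(345,235,367,258)); print(a,b,c)
X,e=tri([ray("wrist",a[3],P),ray("top",b[3]),ray("side",c[3])]); print("cap",X,e)
for nm,img,cam,PP,win in [("w2",w,"wrist",P,(100,60,345,310)),("top",t,"top",None,(280,100,450,230))]:
    x0,y0,x1,y1=win; g=cv2.cvtColor(img,cv2.COLOR_BGR2GRAY)[y0:y1,x0:x1]
    for l in cv2.createLineSegmentDetector().detect(g)[0][:,0]:
        p=l[:2]+[x0,y0];q=l[2:]+[x0,y0]
        if np.hypot(*(p-q))<18: continue
        o=[]
        for z in (.04,.077,.1):
            A=atz(cam,p,z,PP);B=atz(cam,q,z,PP); o+=[A[:2].round(3).tolist(),B[:2].round(3).tolist()]
        d=B-A; print(nm,p.round(0),q.round(0),"dir",round(np.degrees(np.arctan2(d[1],d[0]))%90,1),o[:2] ,o[4:])
E
```

```text
(array([300.0454, 124.5   ]), 14.531486511230469, 611, array([299.3879, 124.7332])) (array([429.1111, 196.1111]), 6.559416770935059, 136, array([429.0294, 196.1691])) (array([356.4704, 245.7663]), 9.885429382324219, 240, array([356.2292, 245.775 ]))
cap [ 0.4935 -0.1964  0.1256] [np.float64(2.083857703915424), np.float64(2.4930153086142486), np.float64(1.9452833274739696)]
w2 [270. 308.] [283. 259.] dir 83.0 [[0.51, 0.089], [0.499, 0.002]] [[0.504, 0.039], [0.495, -0.034]]
w2 [291. 262.] [280. 306.] dir 84.4 [[0.489, 0.006], [0.496, 0.082]] [[0.487, -0.031], [0.493, 0.034]]
w2 [242. 274.] [234. 309.] dir 81.5 [[0.555, 0.035], [0.564, 0.097]] [[0.543, -0.006], [0.55, 0.046]]
w2 [266. 255.] [262. 276.] dir 83.6 [[0.524, 0.0], [0.528, 0.034]] [[0.516, -0.035], [0.519, -0.006]]
w2 [158. 296.] [108.  83.] dir 9.6 [[0.674, 0.089], [0.723, -0.199]] [[0.643, 0.04], [0.684, -0.203]]
w2 [183. 297.] [203. 271.] dir 60.7 [[0.639, 0.087], [0.611, 0.038]] [[0.613, 0.038], [0.59, -0.004]]
w2 [227. 232.] [231. 258.] dir 9.6 [[0.58, -0.029], [0.573, 0.012]] [[0.563, -0.059], [0.558, -0.026]]
w2 [120.
[... 4594 characters left out ...]
dir 9.5 [[0.559, -0.235], [0.54, -0.121]] [[0.544, -0.218], [0.526, -0.113]]
top [316. 179.] [317. 159.] dir 85.2 [[0.553, 0.023], [0.599, 0.019]] [[0.539, 0.02], [0.581, 0.016]]
top [434. 165.] [424. 124.] dir 9.4 [[0.58, -0.235], [0.673, -0.219]] [[0.564, -0.218], [0.65, -0.204]]
top [384. 179.] [328. 190.] dir 9.6 [[0.55, -0.126], [0.53, -0.003]] [[0.536, -0.118], [0.517, -0.004]]
top [420. 173.] [392. 178.] dir 9.8 [[0.563, -0.203], [0.553, -0.143]] [[0.548, -0.189], [0.539, -0.133]]
top [406. 218.] [407. 192.] dir 84.7 [[0.464, -0.169], [0.521, -0.174]] [[0.457, -0.157], [0.51, -0.162]]
top [301. 193.] [296. 169.] dir 9.3 [[0.524, 0.056], [0.577, 0.065]] [[0.512, 0.051], [0.561, 0.059]]
```

crank_tcp(segments="0.056,-0.023,0,0.1,0.08\n0.056,-0.023,0.05,0.207,0.08\n0.056,-0.023,0.1,0.207,0.08\n0.056,-0.023,0.12,0.207,0.08\n0.056,-0.023,0.12,0.207,0.08\n0.056,-0.023,0.12,0.207,0.08")

```text
clock: 4.7
eef_pos: [0.4935, -0.1976, 0.1628]
orientation: [0.001, -0.685, 0.729, -0.001]
wrist_force: [0.6, 0.2, 1.2]
finger_gap: 0.08
finger_force: 0.0
```

```bash
python3 - <<'E'
from h import *
P=snap("w3")
g=cv2.imread("pics/w3.png"); print([proj("wrist",X,P).round() for X in [(.493,-.196,.136),(.538,-.18,.04)]])
p=cv2.findNonZero(cv2.inRange(cv2.cvtColor(g,cv2.COLOR_BGR2HSV),(3,150,90),(20,255,255)))[:,0]
p=p[np.hypot(*(p-proj("wrist",(.493,-.196,.136),P)).T)<60]; print(p.mean(0),np.ptp(p,axis=0), atz("wrist",p.mean(0),.13,P))
E
```

```text
4.7 tcp [ 0.4935 -0.1976  0.1628] psi 4.649850725797253 q6 0.022986096495047213
[array([326., 240.]), array([278., 211.])]
[325.37065868 233.98323353] [41 51] [ 0.49335112 -0.19700581  0.13      ]
```

View pics/w3.png

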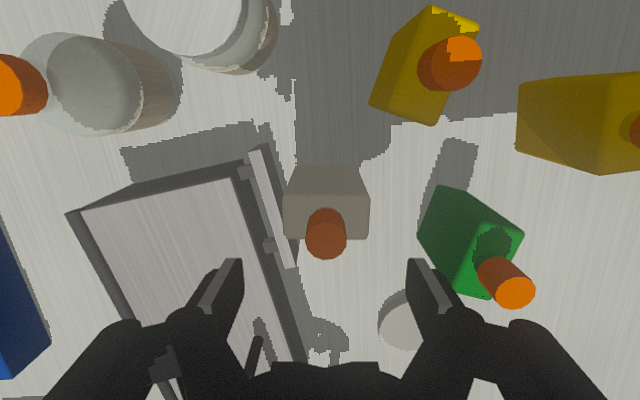

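The white bottle sits centred between the fingers, cap at (325,235), sides parallel to the pads. I go down and grip.

crank_tcp(segments="0,0,0.045,0,0.08\n0,0,0.08,0,0.08\n0,0,0.095,0,0.08\n0,0,0.095,0,0.08\n0,0,0.095,0,0.05\n0,0,0.095,0,0.05\n0,0,0.095,0,0.05\n0,0,0.095,0,0.05")

```text
clock: 5.75
eef_pos: [0.4938, -0.1979, 0.0684]
orientation: [0.001, -0.685, 0.729, -0.002]
wrist_force: [-1.1, 0.3, 6.7]
finger_gap: 0.0634
finger_force: 66.8
```

crank_tcp(segments="0,0,-0.006,0,0.05\n0.005,0.02,-0.006,0,0.05\n0.005,0.02,-0.006,0.17,0.05\n0.005,0.02,-0.006,0.34,0.05\n0.005,0.02,-0.006,0.51,0.05\n0.005,0.02,-0.006,0.68,0.05\n0.005,0.02,-0.006,0.85,0.05\n0.005,0.02,-0.006,1.02,0.05\n0.005,0.02,-0.006,1.19,0.05\n0.005,0.02,-0.006,1.341,0.05")

```text
clock: 7.0
eef_pos: [0.4723, -0.201, 0.0724]
orientation: [-0.0, -0.081, 0.997, 0.0]
wrist_force: [0.7, -0.7, -3.2]
finger_gap: 0.0629
finger_force: 66.7
```

crank_tcp(segments="0,0,0,0,0.05\n0,0,0,0,0.05")

```text
clock: 7.25
eef_pos: [0.4725, -0.2011, 0.0724]
orientation: [0.0, -0.085, 0.996, 0.0]
wrist_force: [0.1, -0.2, -2.4]
finger_gap: 0.0631
finger_force: 66.7
```

```bash
python3 - <<'E'
from h import *
st=ctrl.read_state();o=st["orientation"];print(2*np.arctan2(o[2],o[1])%(2*np.pi)-2*np.pi,st["q"].round(2))
E
```

```text
-2.972009145289695 [-0.1   0.29 -0.27 -0.   -1.01 -1.3 ]
```

crank_tcp(segments="-0.025,0.01,0,0,0.05\n-0.042,0.01,0,0,0.05\n-0.042,0.01,0,0,0.05\n-0.042,0.01,0.0035,0,0.05\n-0.042,0.01,0.0035,0,0.05")

```text
clock: 7.88
eef_pos: [0.5116, -0.1845, 0.0687]
orientation: [-0.0, -0.083, 0.997, 0.0]
wrist_force: [-0.7, -0.8, -2.3]
finger_gap: 0.0633
finger_force: 66.7
```

crank_tcp(segments="-0.003,0,0,0,0.05\n-0.005,0,0,0,0.05\n-0.005,0,0,0,0.05")

```text
clock: 8.25
eef_pos: [0.5171, -0.1836, 0.0687]
orientation: [-0.0, -0.083, 0.997, 0.0]
wrist_force: [-0.5, 0.5, -2.9]
finger_gap: 0.0629
finger_force: 66.9
```

crank_tcp(segments="0,0,0.001,0,0.05\n0,0,0.001,0,0.05")

```text
clock: 8.5
eef_pos: [0.5173, -0.1835, 0.0685]
orientation: [0.0, -0.083, 0.997, -0.0]
wrist_force: [-2.3, 2.2, 4.2]
finger_gap: 0.0629
finger_force: 67.6
```

crank_tcp(segments="-0.002,0,0.001,0,0.05\n-0.002,0,0.001,0,0.05")

```text
clock: 8.75
eef_pos: [0.5176, -0.1835, 0.0685]
orientation: [-0.001, -0.084, 0.996, -0.0]
wrist_force: [-10.7, 2.9, 14.9]
finger_gap: 0.0628
finger_force: 69.0
```

crank_tcp(segments="-0.001,0,0,0,0.05\n-0.001,0,0,0,0.05")

```text
clock: 9.0
eef_pos: [0.5177, -0.1835, 0.0685]
orientation: [-0.002, -0.084, 0.996, -0.0]
wrist_force: [-11.1, 2.4, 17.2]
finger_gap: 0.0631
finger_force: 69.3
```

crank_tcp(segments="0,0,-0.0015,0,0.05\n0,0,-0.0015,0,0.05")

```text
clock: 9.25
eef_pos: [0.5176, -0.1835, 0.0686]
orientation: [-0.002, -0.084, 0.996, -0.0]
wrist_force: [-8.5, 1.4, 7.8]
finger_gap: 0.0631
finger_force: 68.0
```

crank_tcp(segments="-0.002,0,0,0,0.05\n-0.002,0,0,0,0.05")

```text
clock: 9.5
eef_pos: [0.5179, -0.1835, 0.0686]
orientation: [-0.004, -0.084, 0.996, -0.0]
wrist_force: [-12.6, -0.8, 12.9]
finger_gap: 0.0629
finger_force: 68.6
```

```bash
python3 - <<'E'
from h import *
P=snap("w4")
E
```

```text
9.5 tcp [ 0.5179 -0.1835  0.0686] psi 3.3096601842209386 q6 -1.349334738525429
```

View pics/w4.png

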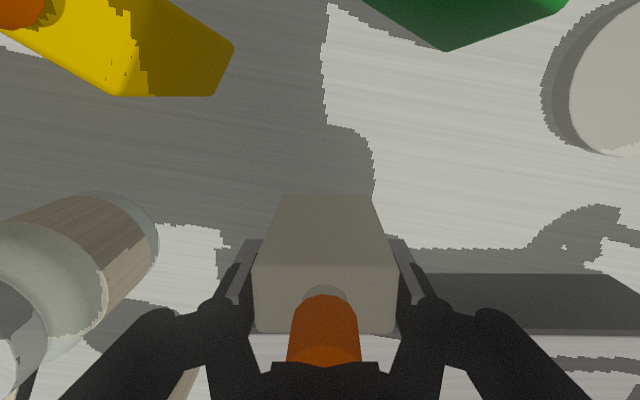

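The bottle's broad side is firmly against the bar, with the force rising and no more travel. I let go and rise.

crank_tcp(segments="0,0,-0.001,0,0.05\n0,0,-0.001,0,0.066\n0,0,-0.001,0,0.08\n0,0,-0.001,0,0.08\n0,0,-0.001,0,0.08")

```text
clock: 10.18
eef_pos: [0.5224, -0.1827, 0.0694]
orientation: [0.0, -0.083, 0.997, -0.0]
wrist_force: [-0.2, 0.3, 0.5]
finger_gap: 0.0798
finger_force: 0.0
```

crank_tcp(segments="0.003,0,-0.03,0,0.08\n0.003,0,-0.08,0,0.08\n0.003,0,-0.14,0,0.08\n0.06,0,-0.18,0,0.08\n0.11,0,-0.2,0,0.08\n0.15,0,-0.2,0,0.08\n0.15,0,-0.2,0,0.08\n0.15,0,-0.2,0,0.08")

```text
clock: 11.18
eef_pos: [0.3744, -0.2076, 0.2694]
orientation: [0.0, -0.083, 0.997, -0.0]
wrist_force: [-0.5, 0.2, 0.4]
finger_gap: 0.08
finger_force: 0.0
```

```bash
python3 - <<'E'
from h import *
np.set_printoptions(precision=4,suppress=True)
P=snap("w5")
for c in ["top","side"]: cv2.imwrite(f"pics/{c}5.png",ctrl.camera(c)[:,:,::-1])
for nm,win in [("w5",(0,0,640,400)),("top5",(380,150,470,240))]:
    img=cv2.imread(f"pics/{nm}.png");cam="wrist" if nm=="w5" else "top";PP=P if nm=="w5" else None
    x0,y0,x1,y1=win; g=cv2.cvtColor(img,cv2.COLOR_BGR2GRAY)[y0:y1,x0:x1]
    for l in cv2.createLineSegmentDetector().detect(g)[0][:,0]:
        p=l[:2]+[x0,y0];q=l[2:]+[x0,y0]
        A=atz(cam,p,.1,PP);B=atz(cam,q,.1,PP);A4=atz(cam,p,.04,PP);B4=atz(cam,q,.04,PP);d=B-A
        if np.hypot(*(p-q))<15 or np.hypot(*((A+B)/2-[.52,-.183,.1])[:2])>.08: continue
        print(nm,p.round(),q.round(),round(np.degrees(np.arctan2(d[1],d[0]))%90,1),A[:2],B[:2],"z4",A4[:2],B4[:2])
a=cv2.imread("pics/w5.png");b=cv2.imread("pics/side5.png")[180:340,260:480];b=cv2.resize(b,(550,400),interpolation=cv2.INTER_CUBIC);
cv2.imwrite("pics/v5.png",np.hstack([cv2.resize(a,(640,400))[:,140:390],b]))
E
```

```text
11.175 tcp [ 0.3744 -0.2076  0.2694] psi 3.308250646428209 q6 -1.2667710698292445
w5 [351. 307.] [352. 284.] 9.4 [ 0.5296 -0.148 ] [ 0.4981 -0.1532] z4 [ 0.5754 -0.134 ] [ 0.5378 -0.1402]
w5 [332. 290.] [338. 306.] 25.1 [ 0.5092 -0.1747] [ 0.5315 -0.1642] z4 [ 0.551  -0.1658] [ 0.5776 -0.1534]
w5 [299. 284.] [300. 304.] 10.2 [ 0.5085 -0.2147] [ 0.5363 -0.2097] z4 [ 0.5502 -0.2136] [ 0.5833 -0.2076]
w5 [409. 309.] [338. 309.] 9.9 [ 0.5204 -0.0773] [ 0.5353 -0.1628] z4 [ 0.5643 -0.0498] [ 0.5822 -0.1517]
w5 [346. 246.] [349. 263.] 17.5 [ 0.449  -0.1691] [ 0.4706 -0.1623] z4 [ 0.4793 -0.1592] [ 0.5049 -0.1511]
w5 [273. 319.] [271. 292.] 9.5 [ 0.5639 -0.2398] [ 0.5242 -0.2464] z4 [ 0.6162 -0.2435] [ 0.5689 -0.2514]
w5 [308. 233.] [344. 243.] 82.8 [ 0.4409 -0.2141] [ 0.4462 -0.1723] z4 
[... 200 characters left out ...]
-0.2245] z4 [ 0.5887 -0.1893] [ 0.5941 -0.2252]
w5 [283. 287.] [298. 287.] 10.1 [ 0.515  -0.2329] [ 0.5119 -0.2153] z4 [ 0.5579 -0.2352] [ 0.5542 -0.2143]
w5 [287. 311.] [289. 341.] 9.7 [ 0.5479 -0.2237] [ 0.593 -0.216] z4 [ 0.5971 -0.2243] [ 0.651  -0.2151]
w5 [351. 283.] [317. 281.] 6.8 [ 0.496  -0.1549] [ 0.5008 -0.1947] z4 [ 0.5353 -0.1423] [ 0.541  -0.1897]
w5 [288. 307.] [291. 289.] 89.4 [ 0.5426 -0.2238] [ 0.517  -0.2235] z4 [ 0.5908 -0.2244] [ 0.5603 -0.2241]
w5 [369. 282.] [403. 281.] 10.3 [ 0.491  -0.1334] [ 0.4838 -0.0944] z4 [ 0.5292 -0.1167] [ 0.5208 -0.0701]Traceback (most recent call last):
  File "<stdin>", line 8, in <module>
TypeError: 'NoneType' object is not subscriptable
```

```bash
python3 - <<'E'
from h import *
a=cv2.imread("pics/w5.png")[220:340,240:420];b=cv2.imread("pics/side5.png")[190:320,270:440]
cv2.imwrite("pics/v5.png",np.vstack([cv2.resize(a,(420,280),interpolation=cv2.INTER_CUBIC),cv2.resize(b,(420,320),interpolation=cv2.INTER_CUBIC)]))
E
```

```text
(no output)
```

View pics/v5.png

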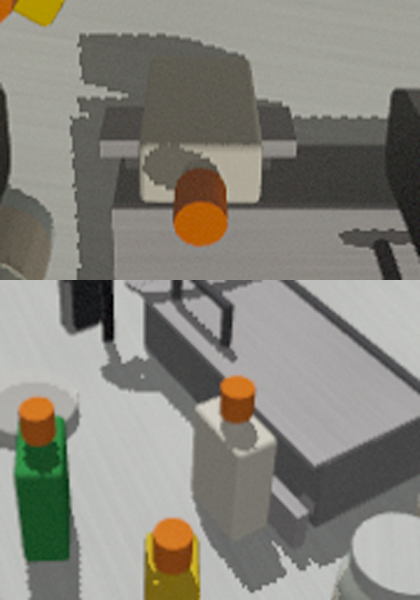

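The bottle stands upright with its broad side flush along the bar, cap at crop (200,220), and the neighbours are untouched. On to the handle.

crank_tcp(segments="-0.03,0.03,0,-0.18,0.045\n-0.07,0.05,0,-0.36,0.045\n-0.11,0.08,0,-0.54,0.045\n-0.15,0.1,0,-0.72,0.045\n-0.18,0.12,0,-0.9,0.045\n-0.211,0.141,0,-1.08,0.045\n-0.211,0.141,0.01,-1.26,0.045\n-0.211,0.141,0.02,-1.44,0.045\n-0.211,0.141,0.03,-1.572,0.045\n-0.211,0.141,0.03,-1.572,0.045")

```text
clock: 12.58
eef_pos: [0.5588, -0.0332, 0.2377]
orientation: [0.001, 0.764, -0.646, -0.001]
wrist_force: [-0.3, 0.2, -0.6]
finger_gap: 0.0448
finger_force: 0.0
```

crank_tcp(segments="0,0,0,0,0.045\n0,0,0,0,0.045")

```text
clock: 12.82
eef_pos: [0.5591, -0.0335, 0.2397]
orientation: [-0.0, 0.764, -0.646, 0.0]
wrist_force: [0.2, -0.2, 0.6]
finger_gap: 0.0447
finger_force: 0.0
```

```bash
python3 - <<'E'
from h import *
np.set_printoptions(precision=4,suppress=True)
P=snap("w6");P2=json.load(open("w2.json"))
c=cv2.imread("pics/w6.png")
A,B=[np.array([.5582,-.0295,.117])+s*np.array([-.1668,.986,0])*.035 for s in(-1,1)]
print("proj handle ends",proj("wrist",A,P),proj("wrist",B,P))
g=cv2.cvtColor(c,cv2.COLOR_BGR2GRAY)
for l in cv2.createLineSegmentDetector().detect(g)[0][:,0]:
    p,q=l[:2],l[2:]; X=atz("wrist",p,.117,P);Y=atz("wrist",q,.117,P);m=(X+Y)/2
    if np.hypot(*(p-q))>15 and np.hypot(*(m-[.5582,-.0295,.117])[:2])<.07: 
        r=m-np.array([.538,-.18,.117]); d=Y-X
        print(p.round(),q.round(),"box xy",r[0]*.986+r[1]*.1668,-r[0]*.1668+r[1]*.986,round(np.degrees(np.arctan2(d[1],d[0]))%90,1))
for q in ["flap_handle","flap_pointer","mark_pin"]:
    print(q,[(np.round(r["point"],1).tolist(),round(r["p"],2)) for r in ctrl.tip_of(q,"wrist")][:4])
E
```

```text
12.825 tcp [ 0.5591 -0.0335  0.2397] psi -1.4041302558930344 q6 -0.05291685454324515
proj handle ends [325.2405 156.2722] [325.2446 229.6362]
[357. 273.] [351. 239.] box xy 0.01677453084544161 0.2086280598548143 19.9
[360. 234.] [366. 262.] box xy 0.00876647826045945 0.1997826889019846 23.1
[320. 211.] [320. 141.] box xy 0.04937791295662011 0.1286317349094393 9.2
[349. 216.] [348. 243.] box xy 0.022886973033830027 0.17999775725667952 8.5
[368. 217.] [363. 232.] box xy 0.00740252142455395 0.17501908205460745 83.9
[377. 187.] [381. 203.] box xy -0.003673526897741225 0.1458048796354236 26.4
[313. 224.] [259. 216.] box xy 0.08137080041751582 0.16995495840459313 90.0
[331. 213.] [331. 229.] box xy 0.0392867828196782 0.17150617578150462 10.7
[279. 204.] [320. 210.] box xy 0.06867414667205327 0.15708111526667778 89.8
[259. 203.] [276. 205.] box xy 0.09795582870807208 0.15398937312064123 0.3
[348. 216.] [353.  76.] box xy 0.02323730238778885 0.10541193318547103 9.4
[330. 139.] [333. 162.] box xy 0.03949838996640974 0.10518558303341496 15.9
[348. 248.] [303. 248.] box xy 0.04465356251614691 0.19957233171668284 9.5
[332. 163.] [331. 208.] box xy 0.03927999460201569 0.13720289903944852 9.0
[303. 246.] [344. 246.] box xy 0.046459028581506474 0.19687830868840536 9.5
[348. 258.] [304. 257.] box xy 0.04403894748213573 0.2098468210309897 9.4
flap_handle [([324.1, 193.8], 0.84)]
flap_pointer [([352.6, 248.4], 0.63)]
mark_pin [([351.9, 308.1], 0.8)]
```

View pics/w6.png

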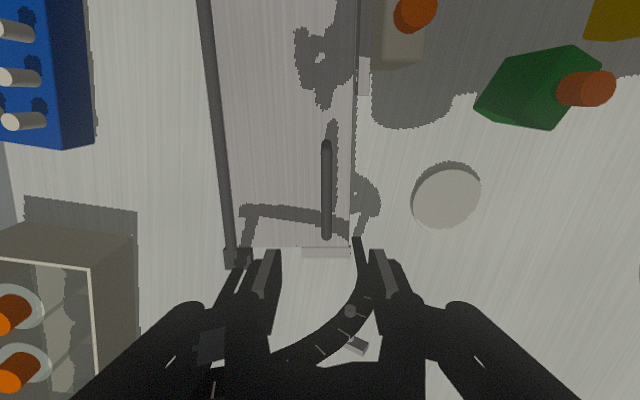

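The handle bar runs from (326,145) to (326,235), straight below the TCP. The pin's inner end is near (352,308) and the pointer tip near (352,250). I fit the pin angle from all views and check the handle's height.

```bash
cat >> h.py <<'E'
S=np.array([.538,-.18,0]);RB=Rotation.from_euler("z",9.6,degrees=True).as_matrix()
def box(X): return RB.T@(np.array(X)-S)
def wld(b): return S+RB@np.array(b)
E
python3 - <<'E'
from h import *
from scipy.optimize import least_squares
np.set_printoptions(precision=4,suppress=True)
P2=json.load(open("w2.json"));P6=json.load(open("w6.json"));T=ctrl.camera_params("top");D=ctrl.camera_params("side")
obs=[("w6",P6,(351.9,308.1)),("w2",P2,(248.7,352.7)),("top",T,(294,181)),("side",D,(320,158))]
def pt(v,r): return wld([.15-r*np.cos(v[0]),v[1],.074+r*np.sin(v[0])])
f=lambda v,ob: np.concatenate([proj("",pt(v,.15),P)-p for _,P,p in ob])
for ob in (obs,obs[:1]+obs[2:],obs[:1]+obs[3:],obs[2:]):
    s=least_squares(f,[.7,.24],args=(ob,),loss="soft_l1",f_scale=2); print(s.x,s.fun)
X,e=tri([ray("",p,P) for _,P,p in obs]); print("pin box",box(X),e)
# pointer
X,e=tri([ray("",p,P) for P,p in [(P6,(352.6,248.4)),(P2,(263.7,299.4)),(T,(304,194)),(D,(319,190))]]); print("ptr box",box(X),e)
X,e=tri([ray("",p,P) for P,p in [(P6,(324.1,193.8)),(P2,(228.5,265.3)),(T,(339,166)),(D,(355,191))]]); print("handle box",box(X),e)
for z in (.107,.117,.127): print(z,box(atz("",(229-5,244.5),z,P2)),box(atz("",(325.5,190),z,P6)))
s=cv2.imread("pics/side0.png")[120:220,270:370]; w=cv2.imread("pics/w6.png")[230:380,290:410]
cv2.imwrite("pics/v6.png",np.hstack([cv2.resize(s,(420,420),interpolation=cv2.INTER_CUBIC),cv2.resize(w,(336,420),interpolation=cv2.INTER_CUBIC)]))
E
```

```text
[0.5464 0.2405] [-0.7773 -0.7463 -1.0795  0.6085 -1.3322  2.8806  0.7898  2.0237]
[0.5622 0.2395] [-1.955  -0.1962 -1.0376  1.9097  1.4797  1.3075]
[0.5425 0.2421] [-0.5305  0.3609  0.3233  1.9389]
[0.5822 0.2383] [-0.7057  0.6569  2.3594  0.3841]
pin box [0.0214 0.2372 0.1575] [np.float64(0.42915195638896714), np.float64(3.0398609783960957), np.float64(4.015465978049732), np.float64(3.202861998115694)]
ptr box [0.0136 0.2256 0.0781] [np.float64(4.352909113529802), np.float64(2.821448506751188), np.float64(0.9632682269303662), np.float64(5.7575779865574)]
handle box [0.0471 0.1457 0.1159] [np.float64(1.4041811788152756), np.float64(5.34381699699222), np.float64(1.7564545762721742), np.float64(4.904928161756716)]
0.107 [0.0481 0.1272 0.107 ] [0.0447 0.1439 0.107 ]
0.117 [0.0444 0.1221 0.117 ] [0.0448 0.1408 0.117 ]
0.127 [0.0406 0.1169 0.127 ] [0.0448 0.1376 0.127 ]
```

View pics/v6.png

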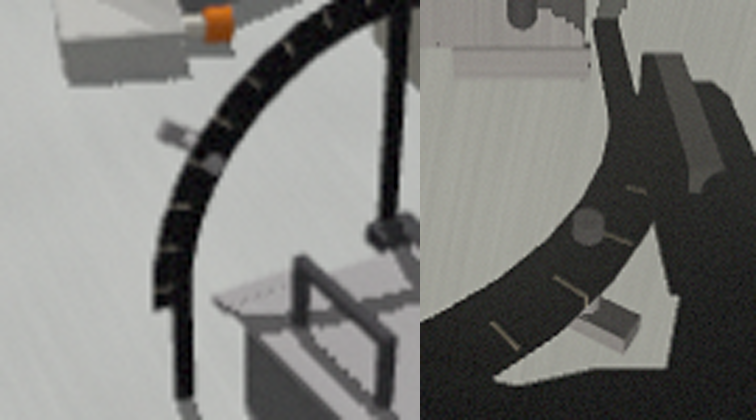

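```bash
python3 - <<'E'
from h import *
from scipy.optimize import least_squares
np.set_printoptions(precision=4,suppress=True)
P6=json.load(open("w6.json"));D=ctrl.camera_params("side");T=ctrl.camera_params("top")
def pt(v): return wld([.15-.15*np.cos(v[0]),v[1],.074+.15*np.sin(v[0])])
for ob in ([(P6,(350,311)),(D,(321.9,158.6))],[(P6,(350,311)),(D,(321.9,158.6)),(T,(294,181))]):
    s=least_squares(lambda v:np.concatenate([proj("",pt(v),P)-p for P,p in ob]),[.7,.24]); print(s.x,s.fun)
    X,e=tri([ray("",p,P) for P,p in ob]); b=box(X); print(b,e,np.arctan2(b[2]-.074,.15-b[0]))
for th in (.5,.55,.6,.65,.7): print(th,[proj("",pt((th,.24)),P).round(1) for P in(P6,D,T)])
E
```

```text
[0.5673 0.242 ] [-0.5294 -0.2302 -0.8285 -0.0883]
[0.0237 0.24   0.1561] [np.float64(0.9534068108644445), np.float64(0.9534068108644014)] 0.5764487280072766
[0.5791 0.2399] [-1.4179 -1.0781 -0.0051 -0.3555 -1.5269  1.0029]
[0.0239 0.2375 0.1583] [np.float64(1.4987569342040923), np.float64(1.5737507227232417), np.float64(1.5983340313983507)] 0.5888745758626364
0.5 [array([354.4, 302.6]), array([319.6, 162.8]), array([293.6, 186.3])]
0.55 [array([350.9, 307.2]), array([321. , 159.9]), array([292.9, 183.6])]
0.6 [array([346.8, 312. ]), array([322.5, 157. ]), array([292.1, 180.8])]
0.65 [array([342.2, 316.8]), array([324.2, 154.2]), array([291.3, 177.8])]
0.7 [array([337. , 321.6]), array([326. , 151.4]), array([290.5, 174.6])]
```

crank_tcp(segments="0,0,0.04,0,0.045\n0,0,0.08,0,0.045\n0,0,0.11,0,0.045\n0,0,0.132,0,0.045\n0,0,0.14,0,0.045\n0,0,0.14,0,0.045")

```text
clock: 13.78
eef_pos: [0.5589, -0.0336, 0.0995]
orientation: [0.0, 0.764, -0.645, 0.0]
wrist_force: [0.5, 0.2, 0.8]
finger_gap: 0.0452
finger_force: 0.0
```

crank_tcp(segments="0,0,0.001,0,0.045\n0,0,0.001,0,0.005\n0,0,0.001,0,0.005\n0,0,0.001,0,0.005\n0,0,0.001,0,0.005\n0,0,0.001,0,0.005")

```text
clock: 14.52
eef_pos: [0.5579, -0.0337, 0.0989]
orientation: [0.001, 0.764, -0.645, -0.0]
wrist_force: [-4.3, 0.8, 4.1]
finger_gap: 0.008
finger_force: 58.6
```

```bash
python3 - <<'E'
from h import *
np.set_printoptions(precision=4,suppress=True)
st=ctrl.read_state(); p=st["eef_pos"]+[0,0,.019]; print(st["wrist_force"],p,box(p)-[.15,0,.074])
R=np.hypot(.105,.043);a=np.arctan2(.043,.105)
for th in (.15,.3,.45,.5,.54,.577,.62): print(th,"box dx",.105-R*np.cos(a+th),"up",R*np.sin(a+th)-.043)
E
```

```text
[-4.3183  0.7502  4.1285] [ 0.5579 -0.0337  0.1179] [-0.106   0.1409  0.0439]
0.15 box dx 0.007604876513080339 up 0.01520816026097773
0.3 box dx 0.017397037528248963 up 0.029109090731841702
0.45 box dx 0.02915657221975182 up 0.041390606482844275
0.5 box dx 0.033469129161491584 up 0.04507573171472734
0.54 box dx 0.03704843609788233 up 0.04786575242222131
0.577 box dx 0.0404562094255775 up 0.05031719615529116
0.62 box dx 0.04452727395353805 up 0.05300546549290598
```

crank_tcp(segments="0,-0.005,-0.01,0,0.005\n0,-0.0106,-0.02,0,0.005\n0,-0.0174,-0.029,0,0.005\n0,-0.025,-0.0375,0,0.005\n0,-0.0335,-0.045,0,0.005\n0,-0.0405,-0.0503,0,0.005\n0,-0.0405,-0.0503,0,0.005\n0,-0.0405,-0.0503,0,0.005")

```text
clock: 15.52
eef_pos: [0.5966, -0.0272, 0.1507]
orientation: [0.002, 0.764, -0.645, -0.001]
wrist_force: [-13.5, 0.5, 11.5]
finger_gap: 0.008
finger_force: 59.2
```

```bash
python3 - <<'E'
from h import *
np.set_printoptions(precision=4,suppress=True)
st=ctrl.read_state(); p=st["eef_pos"]+[0,0,.019]; b=box(p)-[.15,0,.074]; a=np.arctan2(.043,.105);print(st["wrist_force"],b,np.hypot(b[0],b[2]),"theta",np.arctan2(b[2],-b[0])-a)
P=snap("w7")
im={"w":cv2.imread("pics/w7.png")}
for c in ["top","side"]: 
    i=ctrl.camera(c)[:,:,::-1]; cv2.imwrite(f"pics/{c}7.png",i)
    for q in ["flap_pointer","mark_pin"]: print(c,q,[(np.round(r["point"],1).tolist(),round(r["p"],2)) for r in ctrl.tip_of(q,c)][:2])
for q in ["flap_pointer","mark_pin"]: print(q,[(np.round(r["point"],1).tolist(),round(r["p"],2)) for r in ctrl.tip_of(q,"wrist")][:2])
s=cv2.imread("pics/side7.png")[120:220,270:370]; w=cv2.imread("pics/w7.png")[200:380,230:410]
cv2.imwrite("pics/v7.png",np.hstack([cv2.resize(s,(400,400),interpolation=cv2.INTER_CUBIC),cv2.resize(w,(400,400),interpolation=cv2.INTER_CUBIC)]))
E
```

```text
[-13.5213   0.4948  11.5107] [-0.0667  0.1409  0.0957] 0.11664252885869729 theta 0.5734807370614897
15.525 tcp [ 0.5966 -0.0272  0.1507] psi -1.402565816591629 q6 -0.04789789221135605
top flap_pointer [([300.3, 176.7], 0.58), ([407.2, 199.1], 0.42)]
top mark_pin [([292.4, 181.3], 0.72)]
side flap_pointer [([329.8, 163.3], 0.69)]
side mark_pin [([323.2, 158.6], 0.45)]
flap_pointer []
mark_pin []
```

View pics/v7.png

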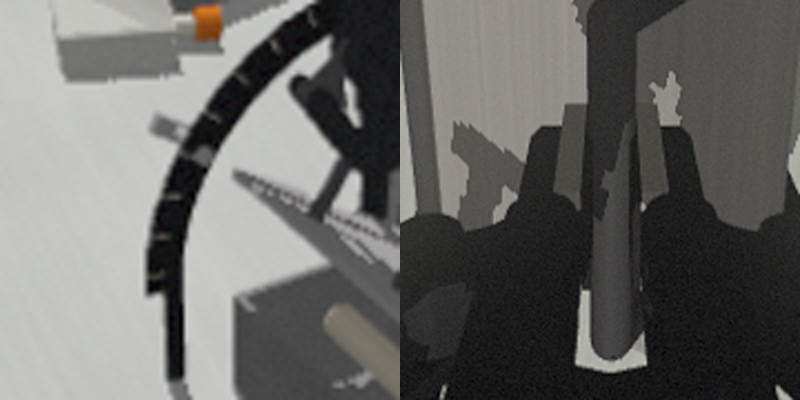

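The side crop shows the pointer tip at about (328.5,163) and the pin's inner end at (321,158.7), so they are nearly in line. The wrist view shows the bar pinched between the pads. I refine numerically with repeated pictures.

```bash
cat > fit.py <<'E'
from h import *
from scipy.optimize import least_squares
np.set_printoptions(precision=3,suppress=True)
P6=json.load(open("w6.json"));C={"w":P6,"side":ctrl.camera_params("side"),"top":ctrl.camera_params("top")}
def blob(name,c,r):
    g=cv2.imread(f"pics/{name}.png",0).astype(float);x,y=map(int,c);w=g[y-r:y+r+1,x-r:x+r+1];return w
def pt(th,y,r): return wld([.15-r*np.cos(th),y,.074+r*np.sin(th)])
acc={}
for k in range(5):
    for c in ["top","side"]:
        ctrl.camera(c)
        for q in ["flap_pointer","mark_pin","hinge"]:
            for r in ctrl.tip_of(q,c)[:1]:
                acc.setdefault((c,q),[]).append(r["point"])
for k,v in acc.items(): print(k,len(v),np.median(v,0),np.std(v,0))
m={k:np.median(v,0) for k,v in acc.items()}
obs=[("w",0,(352.6,248.4)),("side",0,(320.0,190.4)),("top",0,(304,194)),("side",1,m["side","flap_pointer"]),("top",1,m["top","flap_pointer"]),
 ("w",2,(350.5,310)),("side",2,m["side","mark_pin"]*.5+np.array([321.9,158.6])*.5),("top",2,m["top","mark_pin"]*.5+np.array([294,181])*.5)]
names=["w","side","top"]
def res(v):
    tf,yp,tm,ym=v[:4];b=dict(zip(names,v[4:].reshape(3,2)));o=[]
    for c,k,p in obs:
        X=pt([0,tf,tm][k],[yp,yp,ym][k],[.132,.132,.15][k]); o.append((proj("",X,C[c])+b[c]-p)/1.5)
    return np.concatenate(o+[v[4:]/2])
s=least_squares(res,np.r_[.57,.226,.57,.24,np.zeros(6)],loss="soft_l1"); cov=np.linalg.inv(s.jac.T@s.jac)
print("flap",s.x[0],"pin",s.x[2],"y",s.x[[1,3]],"bias",s.x[4:],"sd",np.sqrt(np.diag(cov))[[0,2]]); print((s.fun[:16]*1.5).reshape(-1,2))
E
python3 fit.py
python3 - <<'E'
import cv2,numpy as np
np.set_printoptions(linewidth=200)
print(cv2.imread("pics/w6.png",0)[302:320,340:362]); print(cv2.imread("pics/side7.png",0)[146:166,304:336])
E
```

```text
('top', 'flap_pointer') 5 [301.4 177.2] [1.388 1.146]
('top', 'hinge') 5 [357.6 120.9] [0.432 0.857]
('side', 'flap_pointer') 5 [327.2 163.4] [0.891 0.654]
('side', 'mark_pin') 5 [322.4 164.5] [24.62  51.764]
('side', 'hinge') 5 [404.5 204.4] [1.169 0.875]
('top', 'mark_pin') 4 [294.4  181.85] [1.742 0.228]
flap 0.5422415827268089 pin 0.5959653550568674 y [0.225 0.238] bias [ 2.877 -0.418 -1.888 -0.54   0.557  0.982] sd [0.029 0.018]
[[-0.569  1.267]
 [ 1.131  1.014]
 [ 1.052 -0.612]
 [ 0.918  1.075]
 [-1.009 -0.302]
 [-0.406 -0.847]
 [-1.152 -4.416]
 [-0.334  0.378]]
[[157 158 158 159 162 156 113  39  45  41  40  37  42  42  41  47  42  41  41  28  40  37]
 [156 160 158 160 167 114  33  33  42  44  43  47  42  38  43  38  36  40  39  43  37  37]
 [156 158 161 166 144  53  40  55  57  60  63  56  47  48  35  44  43  44  43  37  44  40]
 [159 161 165 143  51  48  63  75  74  76  70  72  68  58  46  41  43  37  39  38  46  44]
 [158 165 149  53  39  64  76  72  74  72  73  74  71  68  62  48  48  41  43  45  40  43]
 [163 149  78  35  54  76  73  75  75  71  75  75  74  77  75  58  44 
[... 3034 characters left out ...]
197 199 198 195 196 197 196 196 197 197 195]
 [200 199 199 197 198 199 200 201 142  59  17  20  20  14  16  29  58  73  87 187 197 197 196 196 189 190 194 195 194 196 196 196]
 [198 198 199 198 197 196 199 193 111  19  17   4  20  18  15  19  17  11 147 193 199 196 197 196 154 153 166 177 191 193 197 198]
 [200 199 199 199 198 197 198 163  79  14  21  16  23  20  10  22  22  69 185 199 198 197 196 190 130  96  93 109 161 168 184 188]
 [200 199 199 199 198 197 190 115  37  13  22  18  18   8  16  16  43 148 191 197 198 200 196 185 138 104  96  93  88  90 145 154]
 [199 200 199 199 199 198 172  91  17  11  22  22  10  20  21  18  68 185 195 196 197 196 198 195 174 135 103  95  91 111 101  92]]
```

```bash
python3 - <<'E'
import cv2,numpy as np
np.set_printoptions(linewidth=200)
for n,r0,r1,c0,c1 in [("side0",184,198,314,332),("top0",178,200,288,308),("top7",168,190,288,312),("w6",240,264,296,356)]:
    print(n,r0,c0);a=cv2.imread(f"pics/{n}.png",0)[r0:r1,c0:c1]; print(a if n!="w6" else a[::2,::2])
E
```

```text
side0 184 314
[[  7  58 177 188 191 190 191 191 190 189 189 191 190 189 188 187 186 185]
 [ 14  62 176 189 190 190 191 189 190 190 189 190 191 189 188 189 186 183]
 [ 22  60 176 188 188 191 191 189 192 190 189 189 189 189 185 185 182 174]
 [ 18  62 178 188 188 189 192 191 190 191 190 187 187 181 174 173 166 162]
 [  4  63 177 189 189 189 190 191 189 187 183 178 173 165 164 163 162 163]
 [ 17  56 176 189 188 187 184 182 180 176 167 164 164 164 163 163 162 154]
 [ 22  59 177 190 189 189 167 154 160 163 163 164 163 164 156 162 160 146]
 [  9  64 176 189 189 188 155 123 140 160 163 160 164 156 145 163 158 161]
 [ 20  63 175 188 189 188 170 126  92 140 148 153 165 149 163 167 168 165]
 [ 10  61 177 187 188 189 188 169 125 100  92 141 150 162 166 165 168 166]
 [ 16  64 177 187 188 186 188 188 168 137 128 107  89 139 149 148 148 149]
 [ 22  51 177 188 188 187 187 188 187 178 175 156 112  92  92  89  88  90]
 [ 20  22 175 189 187 186 189 188 188 187 188 189 160 114  92  88  90  90]
 [ 16   6 175 189 188 186 186 185 187 187 187 188 189 162 105  85  89  87]]
top0 178 288
[[ 45  39  49  92 100 
[... 4784 characters left out ...]
144 143 142 142 143 143 145 142 142 142 142 142 141 142 143 141 140 137 107 156  34]
 [160 156 155 146 145 147 145 144 146 147 146 147 147 145 145 146 145 144 143 143 144 142 143 143 143 145 143 122 157  88]
 [157 158 153 142 142 143 140 140 138 141 140 141 141 141 139 139 141 139 138 140 138 140 137 139 138 134 136 139 155 120]
 [159 159 155 149 153 154 152 152 151 153 149 153 153 152 151 152 151 153 156 150 149 151 151 149 148 152 138 148 154 168]
 [158 159 156 155 161 160 156 160 158 159 155 158 158 157 154 158 156 157 162 160 156 160 159 157 156 157 155 152 156 166]
 [158 157 156 156 162 160 158 162 159 157 155 158 154 157 153 160 157 158 162 156 155 156 158 159 157 154 153 155 158 162]]
```

```bash
python3 - <<'E'
src=open('fit.py').read().split("acc={}")[0]
exec(src)
obs=[("w",0,(350,255.5)),("side",0,(320.3,190.4)),("top",0,(300.4,192.7)),("side",1,(327.9,163.0)),("top",1,(296,176.6)),
 ("w",2,(350,307.7)),("side",2,(320.8,158.7)),("top",2,(294.4,182.2))]
names=["w","side","top"]
def res(v,obs=obs):
    tf,yp,tm,ym=v[:4];b=dict(zip(names,v[4:].reshape(3,2)));o=[]
    for c,k,p in obs:
        X=pt([0,tf,tm][k],[yp,yp,ym][k],[.132,.132,.15][k]); o.append((proj("",X,C[c])+b[c]-p)/.8)
    return np.concatenate(o+[v[4:]/2])
for ob in (obs,[o for o in obs if o[0]!="w"],[o for o in obs if o[0]!="top"]):
    s=least_squares(res,np.r_[.57,.226,.57,.24,np.zeros(6)],args=(ob,)); cov=np.linalg.inv(s.jac.T@s.jac)
    print("flap",s.x[0],"pin",s.x[2],"y",s.x[[1,3]],"bias",s.x[4:],"sd",np.sqrt(np.diag(cov))[[0,2]],"diff sd",np.sqrt(cov[0,0]+cov[2,2]-2*cov[0,2])); print((s.fun[:-6]*.8))
E
```

```text
flap 0.5490250777498336 pin 0.5739814857644798 y [0.233 0.238] bias [ 0.909 -0.221 -0.969 -0.106  0.141 -0.001] sd [0.014 0.009] diff sd 0.01347423653578241
[-0.102  0.307  0.152 -0.153  0.674  0.378 -0.388  0.065  0.011 -0.279
 -0.043 -0.272  0.392  0.105 -0.707 -0.099]
flap 0.5461725748234776 pin 0.569533169948251 y [0.233 0.237] bias [-0.    -0.    -0.905 -0.234  0.097 -0.122] sd [0.014 0.013] diff sd 0.01411350657124984
[ 0.149 -0.347  0.482  0.285 -0.469  0.02  -0.159 -0.231  0.465  0.364
 -0.339 -0.034]
flap 0.5545702244872809 pin 0.5718848380866502 y [0.232 0.239] bias [ 0.832 -0.18  -1.025 -0.087  0.     0.   ] sd [0.018 0.011] diff sd 0.01789847392960185
[-0.168 -0.038  0.199 -0.03  -0.189 -0.098  0.035  0.067  0.154  0.142]
```

crank_tcp(segments="0,0,-0.002,0,0.005\n0,0,-0.0035,0,0.005\n0,0,-0.0035,0,0.005")

```text
clock: 18.35
eef_pos: [0.5979, -0.027, 0.1518]
orientation: [0.001, 0.764, -0.645, -0.001]
wrist_force: [-5.2, -1.8, -0.9]
finger_gap: 0.008
finger_force: 58.7
```

```bash
cat > kin.py <<'E'
from h import *
np.set_printoptions(precision=4,suppress=True)
st=ctrl.read_state(); b=box(st["eef_pos"]+[0,0,.019])-[.15,0,.074]; a=np.arctan2(.043,.105);print(st["clock"],st["wrist_force"],b,np.hypot(b[0],b[2]),"theta",np.arctan2(b[2],-b[0])-a)
E
python3 kin.py
```

```text
18.35 [-5.2108 -1.813  -0.8625] [-0.0654  0.1409  0.0968] 0.1167720553554096 theta 0.5878314419272903
```

```bash
python3 - <<'E'
from h import *
np.set_printoptions(linewidth=200,precision=2,suppress=True)
for c,win in [("side",(158,172,322,338)),("top",(170,182,290,304))]:
    a=np.mean([ctrl.camera(c).astype(float).mean(2) for _ in range(4)],0); cv2.imwrite(f"pics/{c}8.png",a)
    r0,r1,c0,c1=win; print(c,r0,c0); print(a[r0:r1,c0:c1].astype(int)); print(cv2.imread(f"pics/{c}7.png",0)[r0:r1,c0:c1])
E
python3 kin.py
```

```text
side 158 322
[[ 95  73 146 191 197 196 196 196 196 197 197 196 195 194 194 194]
 [ 97 111 186 197 197 197 196 196 195 196 196 196 195 194 195 194]
 [ 88 161 191 196 198 196 196 190 195 195 195 196 196 195 195 194]
 [ 87 187 197 196 197 196 187 164 173 178 190 194 196 195 194 194]
 [145 192 198 195 195 196 156 106  93 109 160 174 186 192 194 194]
 [186 198 198 197 195 195 144 102  95  94  91  86 145 166 183 187]
 [190 197 197 197 196 195 175 134 102  95  94  94 109  95 140 153]
 [196 196 196 197 197 195 194 175 143 113 101 121 136 132  99  89]
 [197 196 196 196 196 196 193 195 185 163 129 132 132 150 109 120]
 [197 196 197 196 196 197 196 194 194 195 174 154 139 106  92 140]
 [196 196 196 196 195 196 196 195 193 194 195 184 160 120  97  95]
 [196 197 196 196 196 196 196 196 194 193 194 194 183 163 121  97]
 [196 196 196 196 196 196 195 195 195 193 194 194 194 194 168 123]
 [196 196 196 195 196 196 195 195 195 195 193 194 194 194 195 168]]
[[ 95  73 146 191 198 196 196 196 195 197 196 198 196 195 196 195]
 [ 95 109 187 198 198 197 196 197 196 196 198 196 197 195 194 196]
 [ 90 161 190 
[... 1741 characters left out ...]
6  47]
 [121 128 126 127 129 103  62  46  50  48  51  47  46  49]
 [119 129 126 125 126 101  57  45  49  47  46  43  40  98]
 [117 128 123 123 125 128  75  40  43  40  59  80  85 122]
 [ 58 114 122 122 120 123 110  88 117 127 123 123 124 125]
 [ 64 116 122 123 122 122 122 122 124 124 123 124 124 123]
 [  0 119 132 130 127 127 126 127 124 126 125 127 125 127]
 [  6  85  80  53 117 128 126 126 125 126 126 125 124 127]
 [  8  48  49  44  78 117 125 125 125 124 125 124 125 124]]
18.75 [-5.6821 -1.429  -1.3444] [-0.0654  0.1409  0.0967] 0.11678964280592548 theta 0.5875714477615442[ WARN:0@2.859] global loadsave.cpp:1063 imwrite_ Unsupported depth image for selected encoder is fallbacked to CV_8U.
```

```bash
python3 - <<'E'
from h import *
np.set_printoptions(precision=4,suppress=True)
for n in("top","side"):
    g=cv2.imread(f"pics/{n}7.png");e=proj(n,(.5203,-.183,.125)); p=cv2.findNonZero(cv2.inRange(cv2.cvtColor(g,cv2.COLOR_BGR2HSV),(3,150,60),(20,255,255)))[:,0]
    p=p[np.hypot(*(p-e).T)<25]; print(n,"cap exp",e,"seen",p.mean(0) if len(p) else None,len(p))
g=cv2.imread("pics/top7.png",0)[150:235,375:470]
for l in cv2.createLineSegmentDetector().detect(g)[0][:,0]:
    p=l[:2]+[375,150];q=l[2:]+[375,150];A=atz("top",p,.1);B=atz("top",q,.1)
    if np.hypot(*(p-q))>12: print(p.round(1),q.round(1),round(np.degrees(np.arctan2(*(B-A)[[1,0]]))%90,1),box(A),box(B))
print(ctrl.look_for("bottle","top")[:1] and 0)
E
```

```text
top cap exp [420.1071 183.5747] seen [420.4161 184.4099] 161
side cap exp [367.3865 236.9249] seen [365.4515 237.9409] 237
[468.1 198.4] [443.1 197.4] 86.4 [-0.0608 -0.0925  0.1   ] [-0.0496 -0.0448  0.1   ]
[402.9 197.9] [423. 195.] 7.2 [-0.0356  0.0332  0.1   ] [-0.0373 -0.0072  0.1   ]
[444.2 204.4] [416.9 208.5] 7.5 [-0.0636 -0.0437  0.1   ] [-0.0616  0.0107  0.1   ]
[446.9 156.5] [468.3 158.7] 82.4 [ 0.0307 -0.072   0.1   ] [ 0.0181 -0.1128  0.1   ]
[416.3 215.3] [421.3 226.6] 20.7 [-0.0746  0.015   0.1   ] [-0.0982  0.0103  0.1   ]
[448.3 226.1] [463.2 220.8] 18.5 [-0.107  -0.0414  0.1   ] [-0.1022 -0.0723  0.1   ]
[419.5 172.8] [386.  177.8] 7.4 [ 0.0083 -0.0105  0.1   ] [0.0109 0.0576 0.1   ]
[429.6 150.6] [432.6 162.6] 10.0 [ 0.0495 -0.0407  0.1   ] [ 0.0238 -0.0409  0.1   ]
[462.  176.9] [463.3 164.3] 79.6 [-0.016  -0.0913  0.1   ] [ 0.0088 -0.1003  0.1   ]
[406.9 154.6] [427.  151.2] 8.7 [0.05   0.0059 0.1   ] [ 0.0494 -0.0353  0.1   ]
[375.7 160.8] [391.9 157.1] 11.8 [0.0495 0.0705 0.1   ] [0.0508 0.0367 0.1   ]
0
```

```bash
python3 - <<'E'
from h import *
np.set_printoptions(linewidth=220,precision=2,suppress=True)
P=json.load(open("w5.json"))
a=cv2.imread("pics/top8.png",0); print("top8 r168 c400"); print(a[168:200,400:446:2])
b=cv2.imread("pics/w5.png",0); print("w5 r274 c276"); print(b[274:314:1,276:372:4])
E
```

```text
top8 r168 c400
[[ 38  41  40  37  35  31  33  32  32  32  29  31  32  32  43  66  65  66  66  65  64  65  66]
 [ 39  34  33  32  32  33  32  31  33  31  32  30  40  41  60  66  66  66  66  66  65  66  65]
 [ 32  32  32  31  32  30  31  33  31  30  31  52  54  55  65  65  64  64  64  65  64  64  65]
 [ 31  33  31  32  33  31  32  30  30  32  37  53  54  53  65  64  64  65  64  64  65  64  65]
 [ 31  31  32  32  30  32  32  30  29  30  37  53  52  53  64  65  64  64  65  66  66  65  67]
 [ 31  31  32  31  30  30  30  28  45  52  55  51  54  54  64  65  64  64  65  64  64  63  63]
 [ 31  32  30  30  27  34  46  61  63  62  55  50  54  53  61  61  63  54  60  62  62  62  63]
 [ 30  30  28  44  61  62  61  61  61  62  57  45  54  53  61  55  55  52  53  64  64  64  64]
 [ 46  53  65  64  65  64  64  64  64  66  67  45  45  52  53  51  52  52  56  65  63  64  64]
 [ 67  65  65  64  65  65  66  65  64  60  43  40  48  55  63  59  51  51  65  65  66  64  67]
 [ 64  64  64  65  65  65  64  55  55  40  40  36  38  65  70  67  51  51  52  64  65  64  64]
 [ 62  64  63  63  59  55  53  53  48  3
[... 5229 characters left out ...]
3  64]
 [ 92  92  94  78  70  66  66  63  62  62  65  83 110 107  72  77  79  77  77  71  71  71  68  70]
 [ 93  89  89  73  70  68  70  68  67  70  61 106 109 107  99  79  69  66  72  65  74  69  73  69]
 [ 91  91  95 101  99 103 100  99 100 101  66 110 108 111 114  76 101  98  99 102  95 100 100  96]
 [ 94  92  92 144 140 137 138 140 136 139  77 106 108 112 109  65 137 139 137 135 138 136 137 138]
 [ 91  88  92 145 140 139 141 140 141 140 102 111 106 108 106  72 139 140 141 141 138 140 141 139]
 [ 91  88  92 146 138 141 141 141 140 139 109 112 111 107 107  98 139 141 140 141 139 141 139 141]
 [ 92  94  93 142 136 139 139 136 139 140 111 108 112 108 112 107 137 138 138 139 138 139 137 139]]
```

```bash
python3 kin.py; python3 -c "
from station import ctrl
print(ctrl.hand_in())"
```

```text
18.8 [-5.095  -0.383  -1.8124] [-0.0654  0.1409  0.0967] 0.11677359230276546 theta 0.5877197813605365
the job is handed in; nothing more can be done
None
```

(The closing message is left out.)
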